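# Make up two job trays at the gunsmith's finishing bench

## Robot

A 6-joint arm with a two-finger parallel gripper is mounted at the origin on the work surface. World frame = base frame: x ahead of the robot, y to its left, z up, the work surface at z = 0. Lengths are in m, angles in rad, forces in N, time in s.
With the tool pointing down it reaches from about 0.35 to 0.975 m from the base axis. Payload 4.9 kg.
Tool frame: the origin (TCP) lies between the finger pads; the fingertips stand 19 mm ahead of it and the grasp point (between the pads) is the TCP; z points along the fingers, y is the line along which they close (so a half turn about z gives the same grasp; the last joint's range is limited). The gripper opens to 85 mm and grips with 20 to 120 N. Pads are 22 mm wide; open, the fingers measure 114 mm over their backs; the gripper's body (76 mm by 85 mm) begins 54 mm behind the grasp point. The pads swing forward as they close: fully open they stand 13 mm farther back than shut.
Start: joints at [-1.412, 0.053, 1.613, -0, 1.476, -0.119], TCP at [0.171, -0.601, 0.25] pointing down, gripper open.
Joint ranges: [-3.01, 3.01], [-1.01, 2.22], [0.06, 2.58], [-1.02, 4.17], [0.09, 2.62], [-3.14, 3.14]. Speed limits (rad/s): [2.57, 2.57, 3.14, 3.14, 3.14, 3.14].

## Interface

Orientations are given as a rotation vector (axis times angle).
In Python, from station import ctrl gives the robot as it stands. The module is installed in compiled form; this text tells all that it offers.
- The arm moves only by the tool servo_tool, never from a script. Its argument "increments" is a list that holds one entry, the list of rows, each a list of 5 numbers: the finger opening in cm, from 0 to 8.54, then the shift along the tool's x, y, z in cm, then the turn about the tool's z in degrees. A call has 1 to 5 rows; each row is the pose to reach, as a shift and turn from the pose commanded when the call began, along the tool's axes at that moment; what a row does not reach only later rows make up. A row lasts 1/10 s, in which the tool goes at most 50 mm and 8.59 degrees, less where a joint would pass 70% of its speed; a pose out of reach is approached as far as the arm can. A call with a gripper value outside its range is refused whole. The fingers move at their own pace and stop on an object; "newtons" is the grip in N (left out, the last holds). Time passes only in rows, so rows that repeat a pose let the fingers close. It gives the time, the measured TCP pose, the force, the opening and the grip force at its end, in the units of the state.
- ctrl.get_obs(): the state, without advancing time (a new reading comes with each control period).
- ctrl.get_image(name): name is "scene" or "side" or "wrist"; returns a dict with "img" (400x640x3 uint8, red, green, blue), "fx", "fy", "cx", "cy" (pixels), "k1" (the pictures are not rectified: a ray, as slopes to the right and down, at radius r is drawn at 1 + k1 r^2 times it, then the intrinsics apply), "rvec" (rotation vector, rad) and "tvec" (3), from world to camera coordinates, as OpenCV has them; the wrist camera has in their place "mount" (4x4, takes a point from camera to tool coordinates, whose origin is the TCP and whose axes are the flange's). Camera axes: x right, y down, z forward; pixel columns grow to the right and rows downward; lengths in m; the calibration is good to about 2 mm. A picture is of the moment at which its call begins: read the wrist's pose just before it. There is no depth.
- ctrl.finish_job(): hands the job in; it is judged then, once.
The state is a dict: "t": time; "q": joint angles; "dq": joint speeds; "effort": joint torques, N m; "tool_pos": TCP position; "tool_rot": TCP orientation; "contact_force": force on the tool from outside, world axes, zero at the start; "wrist_torque": the same for the moment, N m; "opening": finger opening in m; "grip_force": force on a finger pad.
Only numpy, scipy, OpenCV 4.12 (cv2) and the standard library are available. Lean on these libraries where they do the work, as an engineer would, in place of code of your own. Each camera call takes 0.05 s, during which the arm holds its last target. There are 200 camera calls.

## Task

Make up the two job trays from the stock on the bench: the long wooden tray with three compartments gets the amber glass oil bottle, the cork sanding block and the brass wax tin; the short grey tray with two compartments gets the white bottle with the blue cap and the red funnel. Put one thing in each compartment (which of its tray's compartments is up to you), near its middle and standing upright on the tray's floor just as it stood on the bench - set down gently, not dropped or knocked over. Leave the spray can, the mug and the screwdriver where they are.

Things in the scene. Friction and masses are not known exactly. Their poses are not given: they have to be found in the camera images.
- oil_bottle_mid (a point): Amber (brown) glass bottle with black cap, standing upright, loose, about 0.13 kg: body 42 mm in diameter, 95 mm tall in all; its straight body can be gripped between 10 and 52 mm above its foot. This point is on its axis half-way up, 47.5 mm above its foot; z up along the axis.
- cork_block_mid (a point): Brown cork sanding block, loose, about 0.05 kg: 70 mm long (its x), 40 mm wide (its y), 46 mm high (its z, up). This point is its centre, 23 mm above its underside. Grip it across the 40 mm width.
- wax_tin_mid (a point): Round brass wax tin, loose, about 0.12 kg: 51 mm in diameter, 46 mm high. This point is its centre, 23 mm above its underside; z up along the axis.
- white_bottle_mid (a point): White plastic bottle with blue cap, standing upright, loose, about 0.09 kg: body 40 mm in diameter, 85 mm tall in all; its straight body can be gripped between 10 and 48 mm above its foot. This point is on its axis half-way up, 42.5 mm above its foot; z up along the axis.
- funnel_mid (a point): Red plastic funnel standing on its mouth, spout up, loose, about 0.04 kg: mouth 64 mm in diameter for the lowest 10 mm, cone narrowing to 20 mm at 46 mm above the bench, then a straight spout 20 to 18 mm in diameter up to the top at 95 mm (grip it by the spout). This point is on its axis half-way up, 47.5 mm above its foot; z up along the axis.
- wood_tray: Long pale wooden tray; lies flat on the bench and is fixed there. 106 mm across (along its x) and 254 mm long (along its y); floor 4 mm thick, walls and dividers 5 mm thick, their tops 14 mm above the bench. Three compartments in a row along its y, each 78 mm (along y) by 96 mm (along x) inside, their centres at y = -83, 0 and +83 mm and x = 0 in the tray's frame. Origin: centre of its underside, at bench height; z up.
- grey_tray: Short grey plastic tray; lies flat on the bench and is fixed there. 106 mm across (along its x) and 183 mm long (along its y); floor 4 mm thick, walls and dividers 5 mm thick, their tops 14 mm above the bench. Two compartments in a row along its y, each 84 mm (along y) by 96 mm (along x) inside, their centres at y = -44.5 and +44.5 mm and x = 0 in the tray's frame. Origin: centre of its underside, at bench height; z up.
- spray_can: Bystander, to be left alone: blue spray can with a yellow cap, 52 mm in diameter, 150 mm tall. Origin: centre of its foot; z up.
- mug: Bystander, to be left alone: white mug, 76 mm in diameter, 85 mm tall, handle towards its +y. Origin: centre of its foot; z up.
- screwdriver: Bystander, to be left alone: screwdriver with a dark wooden handle, about 200 mm long, lying beyond the trays along its x, handle towards its -x; it is 26 mm high. Origin: below the middle, at bench height.
Mind the look-alikes: they are no part of the job. Of the things that look like the part that bears funnel_mid, the middle-sized one is meant.

How it is judged:
At the end, for the whole second after the job is handed in: Each thing stands in its own compartment of its tray: centre within 34 mm (tray x) and 27 mm (tray y) of the compartment's centre, height within 5 mm of standing on the floor, tilt under 0.12 rad, speed under 0.02 m/s. Bystanders within 30 mm of their starts, can and mug upright (x of oil_bottle_mid in the frame of wood_tray between -0.034 and 0.034 m and z of oil_bottle_mid in the frame of wood_tray between 0.0465 and 0.0565 m and angle between each of oil_bottle_mid, cork_block_mid, wax_tin_mid, white_bottle_mid, funnel_mid's own z axis and vertical below 0.12 rad and linear speed of each of oil_bottle, cork_block, wax_tin, white_bottle, funnel below 0.02 m/s and x of cork_block_mid in the frame of wood_tray between -0.034 and 0.034 m and z of cork_block_mid in the frame of wood_tray between 0.022 and 0.032 m and x of wax_tin_mid in the frame of wood_tray between -0.034 and 0.034 m and z of wax_tin_mid in the frame of wood_tray between 0.022 and 0.032 m and ((y of oil_bottle_mid in the frame of wood_tray between -0.11 and -0.056 m and y of cork_block_mid in the frame of wood_tray between -0.027 and 0.027 m and y of wax_tin_mid in the frame of wood_tray between 0.056 and 0.11 m) or (y of oil_bottle_mid in the frame of wood_tray between -0.11 and -0.056 m and y of cork_block_mid in the frame of wood_tray between 0.056 and 0.11 m and y of wax_tin_mid in the frame of wood_tray between -0.027 and 0.027 m) or (y of oil_bottle_mid in the frame of wood_tray between -0.027 and 0.027 m and y of cork_block_mid in the frame of wood_tray between -0.11 and -0.056 m and y of wax_tin_mid in the frame of wood_tray between 0.056 and 0.11 m) or (y of oil_bottle_mid in the frame of wood_tray between -0.027 and 0.027 m and y of cork_block_mid in the frame of wood_tray between 0.056 and 0.11 m and y of wax_tin_mid in the frame of wood_tray between -0.11 and -0.056 m) or (y of oil_bottle_mid in the frame of wood_tray between 0.056 and 0.11 m and y of cork_block_mid in the frame of wood_tray between -0.11 and -0.056 m and y of wax_tin_mid in the frame of wood_tray between -0.027 and 0.027 m) or (y of oil_bottle_mid in the frame of wood_tray between 0.056 and 0.11 m and y of cork_block_mid in the frame of wood_tray between -0.027 and 0.027 m and y of wax_tin_mid in the frame of wood_tray between -0.11 and -0.056 m)) and x of white_bottle_mid in the frame of grey_tray between -0.034 and 0.034 m and z of white_bottle_mid in the frame of grey_tray between 0.0415 and 0.0515 m and x of funnel_mid in the frame of grey_tray between -0.034 and 0.034 m and z of funnel_mid in the frame of grey_tray between 0.0465 and 0.0565 m and ((y of white_bottle_mid in the frame of grey_tray between -0.0715 and -0.0175 m and y of funnel_mid in the frame of grey_tray between 0.0175 and 0.0715 m) or (y of white_bottle_mid in the frame of grey_tray between 0.0175 and 0.0715 m and y of funnel_mid in the frame of grey_tray between -0.0715 and -0.0175 m)) and not (distance of any of spray_can, mug, screwdriver from where it was at the start of the episode above 0.03 m or angle between any of spray_can, mug's own z axis and vertical above 0.5 rad)); the robot touches nothing.
It fails at once if spray can, mug or screwdriver moved by more than 30 mm, or can or mug tipped over (distance of any of spray_can, mug, screwdriver from where it was at the start of the episode above 0.03 m or angle between any of spray_can, mug's own z axis and vertical above 0.5 rad).
It fails at once if a thing of the kits dropped (from more than about 13 mm) or flung: moving faster than 0.5 m/s while not held ((linear speed of oil_bottle above 0.5 m/s and contact force between oil_bottle and the fingers below 0.05 N) or (linear speed of cork_block above 0.5 m/s and contact force between cork_block and the fingers below 0.05 N) or (linear speed of wax_tin above 0.5 m/s and contact force between wax_tin and the fingers below 0.05 N) or (linear speed of white_bottle above 0.5 m/s and contact force between white_bottle and the fingers below 0.05 N) or (linear speed of funnel above 0.5 m/s and contact force between funnel and the fingers below 0.05 N)).
It also fails if it takes over 120 s, if anything falls off the work surface, if the arm or the gripper's body presses on something with over 40 N, if the wrist force passes 120 N, or if a joint passes its speed limit or range.

## Working session

There is one attempt and no reset: what is moved stays moved. The work goes in short steps, Python scripts to look and compute and a tool call to move; the robot and the scene stay as the last step left them, time stands still between calls to the robot, and variables do not carry over. Pictures are saved under pics/ and viewed, at most 14 in all, crops included, and the job is handed in when it is done.

Besides the shell and the picture viewer there is one more tool, called as name(argument=value, ...) on one line, values as JSON. servo_tool: Moves the arm, as the interface text tells. Its arguments: {"type":"object","properties":{"increments":{"type":"array"},"newtons":{"type":"number"}},"required":["increments"]}

```bash
mkdir -p pics
python3 - <<'E'
from station import ctrl
import cv2
o=ctrl.get_obs();print(o['t'],o['tool_pos'],o['tool_rot'],o['opening'])
for n in('scene','side'):
    d=ctrl.get_image(n);cv2.imwrite(f'pics/{n}0.png',d['img'][:,:,::-1])
    print(n,{k:v for k,v in d.items() if k!='img'})
E
```

```text
0.0 [ 0.17131373 -0.60044719  0.2490614 ] [-3.10926172e+00 -4.34712708e-01  9.19490794e-05] 0.08508708862172187
scene {'fx': 497.7797079412833, 'fy': 497.7797079412833, 'cx': 313.20905013470934, 'cy': 202.56119136279392, 'k1': -0.036214343129553815, 'rvec': array([ 1.58681412,  1.7579831 , -0.90526537]), 'tvec': array([ 0.07292035, -0.26147422,  2.06526115])}
side {'fx': 385.18820574247746, 'fy': 385.18820574247746, 'cx': 315.6273979016481, 'cy': 193.87541221594427, 'k1': 0.031571206564506404, 'rvec': array([ 2.05734618, -0.21806493,  0.16097325]), 'tvec': array([-0.56084509,  0.09746092,  0.98461854])}
```

View pics/scene0.png

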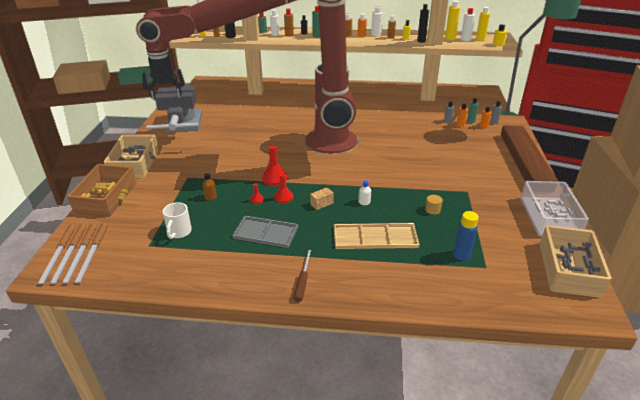

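View pics/side0.png

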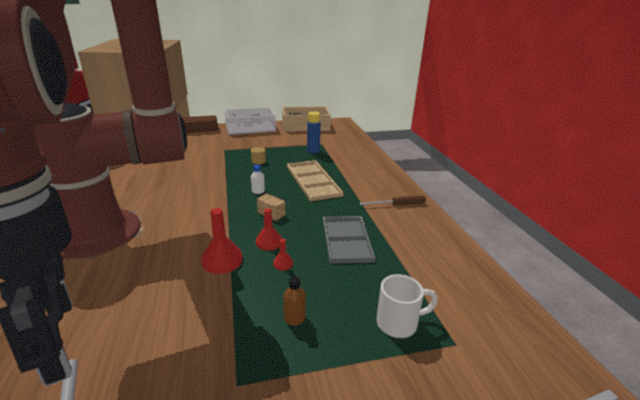

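The scene view shows three red funnels: large at (273,168), small at (257,195) and middle at (284,190). The middle-sized one is meant, and it sits just right of the small one. The other kit parts are the oil bottle (209,188), cork block (322,198), white bottle (365,194) and tin (434,204). I'll enlarge these areas to confirm and measure.

Run:
```python
import cv2,numpy as np
s=cv2.imread('pics/scene0.png')
for n,x0 in(('L',155),('R',300)):
    c=cv2.resize(s[145:265,x0:x0+160],None,fx=5,fy=5,interpolation=cv2.INTER_CUBIC)
    for i in range(0,160,20): cv2.putText(c,str(x0+i),(i*5,10),0,.4,(255,255,255),1);cv2.line(c,(i*5,0),(i*5,599),(120,120,120),1)
    for i in range(0,120,20): cv2.putText(c,str(145+i),(0,i*5+10),0,.4,(255,255,255),1);cv2.line(c,(0,i*5),(799,i*5),(120,120,120),1)
    cv2.imwrite(f'pics/c{n}.png',c)
```

```text
(no output)
```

View pics/cL.png

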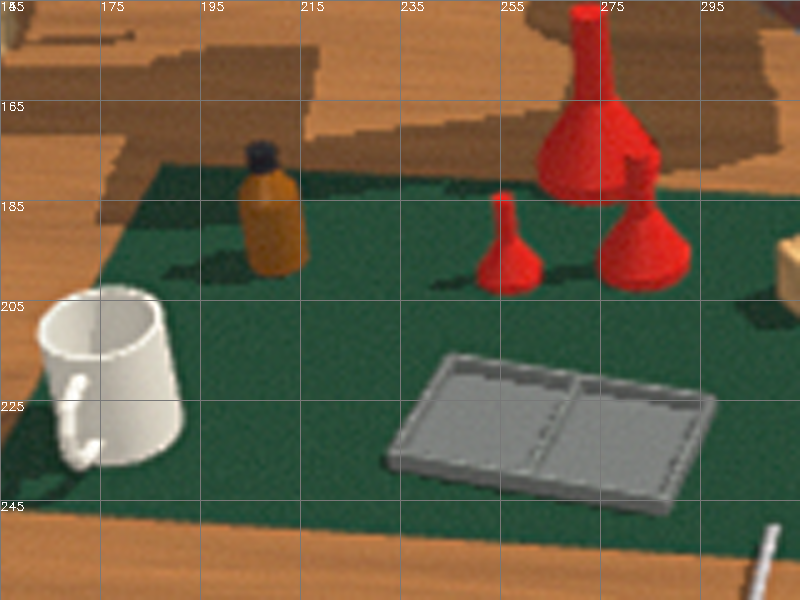

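View pics/cR.png

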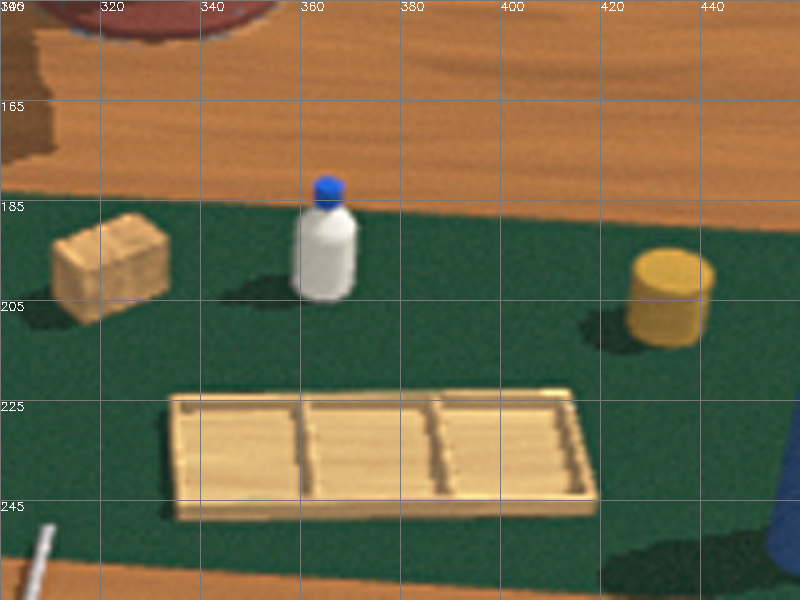

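```bash
cat > h.py <<'E'
import numpy as np,cv2
from scipy.spatial.transform import Rotation as R
from station import ctrl
def dist(d): return np.array([d['k1'],0,0,0,0])
def K(d): return np.array([[d['fx'],0,d['cx']],[0,d['fy'],d['cy']],[0,0,1.]])
def ext(d,obs=None):  # cam->world R, camera centre
    if 'mount' in d:
        M=d['mount'];Rt=R.from_rotvec(obs['tool_rot']).as_matrix()
        return Rt@M[:3,:3],Rt@M[:3,3]+obs['tool_pos']
    A=cv2.Rodrigues(d['rvec'])[0];return A.T,-A.T@d['tvec']
def ray(d,p,z,obs=None):
    u=cv2.undistortPoints(np.array(p,float).reshape(-1,1,2),K(d),dist(d)).reshape(-1,2)
    A,c=ext(d,obs);v=np.c_[u,np.ones(len(u))]@A.T
    return c+v*((np.array(z)-c[2])/v[:,2])[:,None]
def proj(d,P,obs=None):
    A,c=ext(d,obs);r=cv2.Rodrigues(A.T)[0]
    return cv2.projectPoints(np.array(P,float).reshape(-1,1,3),r,-A.T@c,K(d),dist(d))[0].reshape(-1,2)
E
python3 - <<'E'
from h import *
d=ctrl.get_image('scene');np.set_printoptions(precision=4,suppress=True)
f=lambda x0,a:[((x+.5)/5-.5+x0,(y+.5)/5-.5+145) for x,y in a]
L=lambda a,z:ray(d,f(155,a),z);Q=lambda a,z:ray(d,f(300,a),z)
print('oil top,foot',L([(262,147),(276,265)],[.095,0])[:,:2])
print('fun top,foot',L([(638,157),(643,265)],[.095,0.005])[:,:2])
print('mouth width',L([(597,258),(691,256)],.008)[:,:2])
print('white',Q([(328,182),(323,293)],[.085,0])[:,:2])
print('tin',Q([(674,270),(670,330)],[.046,0])[:,:2])
print('cork top',Q([(52,242),(95,270),(169,238),(133,213)],.046)[:,:2], 'bot',Q([(55,302),(90,324),(169,288)],0)[:,:2])
for n,c in(('wood',Q([(171,397),(571,390),(598,495),(178,506)],.014)),('grey',L([(449,355),(717,398),(668,503),(388,459)],.014))):
    c=c[:,:2];print(n,c,'cen',c.mean(0),'len',[np.linalg.norm(c[i]-c[i-1]) for i in range(4)], 'dir',np.degrees(np.arctan2(*((c[1]-c[0]+c[2]-c[3])[::-1]))))
print('mug',L([(100,322)],.085)[:,:2],'can,sd',ray(d,[(470,217),(308,251),(299,298)],[.15,.01,.01])[:,:2])
print('bigfun',L([(588,10)],.15)[:,:2],'small',L([(503,195),(510,282)],[.06,0])[:,:2])
w=ctrl.get_image('wrist');print({k:v for k,v in w.items() if k!='img'})
o=ctrl.get_obs();print(o['t'],R.from_rotvec(o['tool_rot']).as_matrix())
E
```

```text
oil top,foot [[ 0.4464 -0.3865]
 [ 0.4515 -0.3884]]
fun top,foot [[ 0.436  -0.1296]
 [ 0.4349 -0.1306]]
mouth width [[ 0.4337 -0.163 ]
 [ 0.4254 -0.0983]]
white [[0.4261 0.1485]
 [0.4353 0.1495]]
tin [[0.4514 0.3789]
 [0.456  0.3818]]
cork top [[ 0.4569 -0.0339]
 [ 0.4864 -0.0019]
 [ 0.4451  0.0441]
 [ 0.4176  0.0173]] bot [[ 0.4624 -0.032 ]
 [ 0.4851 -0.0057]
 [ 0.4391  0.0442]]
wood [[0.5761 0.0556]
 [0.5452 0.3099]
 [0.6471 0.3208]
 [0.6809 0.0678]] cen [0.6123 0.1885] len [np.float64(0.10558997854257512), np.float64(0.2561497108866367), np.float64(0.10245618427005396), np.float64(0.25523562596095056)] dir 97.26769874259043
grey [[ 0.5594 -0.2393]
 [ 0.5877 -0.0581]
 [ 0.6917 -0.0742]
 [ 0.6671 -0.254 ]] cen [ 0.6265 -0.1564] len [np.float64(0.10871452515988064), np.float64(0.1833144106022966), np.float64(0.10515960754931912), np.float64(0.18138278518611337)] dir 81.67171724097746
mug [[ 0.6367 -0.4373]] can,sd [[ 0.6796  0.4444]
 [ 0.7077 -0.012 ]
 [ 0.8985 -0.014 ]]
bigfun [[ 0.338  -0.1776]] small [[ 0.4382 -0.2243]
 [ 0.4564 -0.2205]]
{'fx': 302.63996977482395, 'fy': 302.63996977482395, 'cx': 320.61186299367034, 'cy': 201.06224583753067, 'k1': -0.04595342890635417, 'mount': array([[ 0.0006, -0.9584, -0.2854,  0.0732],
       [ 1.    ,  0.0006, -0.0001,  0.    ],
       [ 0.0002, -0.2854,  0.9584, -0.1233],
       [ 0.    ,  0.    ,  0.    ,  1.    ]])}
0.2 [[ 0.9617  0.2742 -0.0002]
 [ 0.2742 -0.9617  0.0013]
 [ 0.0002 -0.0013 -1.    ]]
```

The enlarged crop confirms it: the funnel at (284,190) measures 65 mm across the mouth, so it is the middle one. The small one at (257,195) and the large one at (273,168) don't match. Tray sizes also come out right, within 3 mm. First move is toward the oil bottle, squaring the tool to the world axes.

servo_tool(increments=[[[8.54,16.3,-6.4,0,15.9],[8.54,16.3,-6.4,0,15.9],[8.54,16.3,-6.4,0,15.9],[8.54,16.3,-6.4,0,15.9],[8.54,16.3,-6.4,0,15.9]]], newtons=30)

```text
t: 0.7
tool_pos: [0.313, -0.4926, 0.2501]
tool_rot: [-3.141, -0.008, -0.001]
contact_force: [-0.4, -0.3, 0.3]
opening: 0.0854
grip_force: 0.0
```

servo_tool(increments=[[[8.54,13.9,-10.7,5,0.3],[8.54,13.9,-10.7,5,0.3],[8.54,13.9,-10.7,5,0.3],[8.54,13.9,-10.7,5,0.3],[8.54,13.9,-10.7,5,0.3]]])

```text
t: 1.2
tool_pos: [0.4507, -0.3854, 0.198]
tool_rot: [-3.139, 0.002, 0.003]
contact_force: [-0.3, -1.0, 0.1]
opening: 0.0854
grip_force: 0.0
```

```bash
cat > look.py <<'E'
from h import *
import sys
o=ctrl.get_obs();d=ctrl.get_image('wrist');c=d['img'][:,:,::-1].copy()
np.savez('last.npz',pos=o['tool_pos'],rot=o['tool_rot'])
for s in sys.argv[2:]:  # x,y,z,r : expected circle
    x,y,z,r=map(float,s.split(','));a=np.linspace(0,6.283,60)
    for p in proj(d,np.c_[x+r*np.cos(a),y+r*np.sin(a),0*a+z],o):
        if np.all(abs(p)<900): cv2.circle(c,(int(p[0]),int(p[1])),0,(0,255,0),-1)
cv2.imwrite(f'pics/{sys.argv[1]}.png',c)
print(o['t'],o['tool_pos'],o['tool_rot'])
E
python3 look.py w1 .449,-.387,.095,.011 .449,-.387,.05,.021 .449,-.387,0,.021
```

```text
1.2 [ 0.45067308 -0.38535843  0.19802686] [-3.13853681e+00  1.80136241e-03  3.24833100e-03]
```

View pics/w1.png

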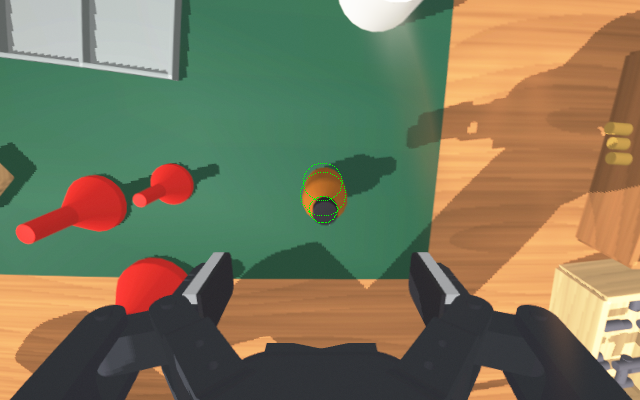

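The wrist view shows the bottle at (324,200), and the predicted circles lie right on it. Descending and gripping.

servo_tool(increments=[[[8.54,-0.1,0,4,0],[8.54,-0.1,0,8,0],[8.54,-0.1,0,12,0],[8.54,-0.1,0,15.2,0],[8.54,-0.1,0,15.2,0]]])

```text
t: 1.75
tool_pos: [0.4452, -0.3871, 0.0442]
tool_rot: [-3.136, 0.011, 0.009]
contact_force: [-0.3, -0.2, -0.3]
opening: 0.0851
grip_force: 0.0
```

servo_tool(increments=[[[3,0,0,0,0],[3,0,0,0,0],[3,0,0,0,0],[3,0,0,0,0],[3,0,0,0,0]]], newtons=30)

```text
t: 2.25
tool_pos: [0.4496, -0.389, 0.0509]
tool_rot: [3.139, -0.007, 0.004]
contact_force: [-1.0, 1.2, 6.6]
opening: 0.0411
grip_force: 30.3
```

servo_tool(increments=[[[3,0,0,0,0],[3,0,0,-1,0],[3,0,0,-3,0],[3,0,0,-3,0],[3,0,0,-3,0]]], newtons=30)

```text
t: 2.75
tool_pos: [0.4488, -0.3879, 0.0788]
tool_rot: [3.141, -0.008, 0.001]
contact_force: [0.0, -0.2, -1.9]
opening: 0.0408
grip_force: 30.9
```

servo_tool(increments=[[[3,0,0,-4,0],[3,0,0,-8,0],[3,1.0,-3,-12,0],[3,2.6,-7.5,-12.5,0],[3,4.2,-12,-12.5,0]]])

```text
t: 3.25
tool_pos: [0.4921, -0.2676, 0.2052]
tool_rot: [3.14, -0.011, 0.005]
contact_force: [1.2, -0.4, -2.6]
opening: 0.041
grip_force: 31.3
```

servo_tool(increments=[[[3,1.5,-4.5,0,0],[3,3,-9,0,0],[3,4.5,-13.5,0,0],[3,6,-18,0,0],[3,7.5,-22.5,0,0]]])

```text
t: 3.75
tool_pos: [0.5669, -0.0412, 0.2019]
tool_rot: [-3.141, 0.008, 0.003]
contact_force: [0.5, -0.8, -2.6]
opening: 0.041
grip_force: 31.3
```

servo_tool(increments=[[[3,1.5,-4,0,0],[3,3,-8,0,0],[3,4.5,-12,0,0],[3,5.7,-14.9,0,0],[3,5.7,-14.9,0,0]]])

```text
t: 4.25
tool_pos: [0.625, 0.1089, 0.2016]
tool_rot: [-3.141, 0.001, 0.003]
contact_force: [0.2, -0.8, -1.2]
opening: 0.0409
grip_force: 31.3
```

Run:
```python
from h import *
o=ctrl.get_obs();d=ctrl.get_image('wrist');c=d['img'][:,:,::-1].copy()
a=np.radians(97.3);Y=np.array([np.cos(a),np.sin(a)]);X=np.array([Y[1],-Y[0]])
for s,t in((-1,-1),(-1,1),(1,1),(1,-1),(-1,-.34),(1,-.34)):
    p=np.array([.612,.1885])+s*.053*X+t*.127*Y
    q=proj(d,[[*p,.014]],o)[0]
    if np.all(abs(q)<900): cv2.circle(c,(int(q[0]),int(q[1])),3,(0,255,0),1)
cv2.imwrite('pics/w2.png',c);print(o['t'],o['tool_pos'],o['tool_rot'],o['opening'],o['grip_force'])
```

```text
4.25 [0.62502966 0.10892093 0.20155898] [-3.14053053e+00  8.23959518e-04  3.08183150e-03] 0.040887167809954876 31.3130044110585
```

View pics/w2.png

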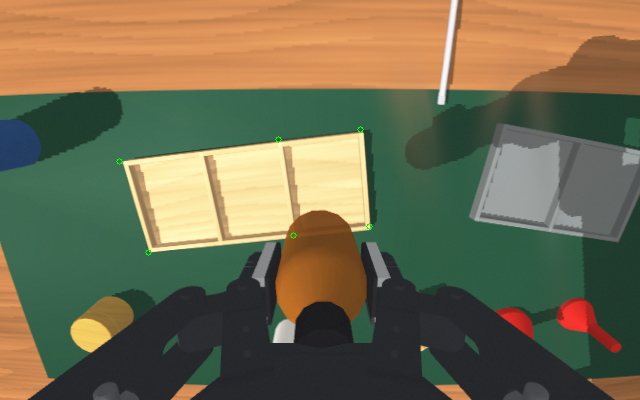

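Tray corners fall on the predictions. Lowering the bottle into the right-hand wood compartment.

servo_tool(increments=[[[3,-0.2,0.3,4,0],[3,-0.2,0.3,8,0],[3,-0.2,0.3,11.5,0],[3,-0.2,0.3,13.5,0],[3,-0.2,0.3,14.2,0]]])

```text
t: 4.8
tool_pos: [0.6198, 0.1011, 0.0569]
tool_rot: [3.141, -0.01, -0.012]
contact_force: [-1.2, -0.1, -1.6]
opening: 0.0409
grip_force: 31.3
```

servo_tool(increments=[[[3,0,0,0.2,0],[3,0,0,0.4,0],[3,0,0,0.5,0],[3,0,0,0.6,0],[3,0,0,0.6,0]]])

```text
t: 5.3
tool_pos: [0.6235, 0.1024, 0.0561]
tool_rot: [-3.142, 0.008, -0.002]
contact_force: [-0.1, 0.4, -1.3]
opening: 0.0408
grip_force: 31.3
```

servo_tool(increments=[[[3,0,0,0.2,0],[3,0,0,0.2,0],[3,0,0,0.2,0],[3,0,0,0.2,0]]])

```text
t: 5.7
tool_pos: [0.6239, 0.1025, 0.055]
tool_rot: [-3.142, 0.007, -0.003]
contact_force: [-1.6, 0.4, 6.0]
opening: 0.0404
grip_force: 31.9
```

servo_tool(increments=[[[3,0,0,0.2,0],[3,0,0,0.2,0],[3,0,0,0.2,0]]])

```text
t: 6.0
tool_pos: [0.6244, 0.1027, 0.0549]
tool_rot: [-3.141, 0.007, -0.004]
contact_force: [-5.5, -0.4, 14.0]
opening: 0.041
grip_force: 32.3
```

The bottle is seated: contact at z = 0.055, matching the grip height of 0.051 plus the 4 mm floor. Easing off, releasing and rising.

servo_tool(increments=[[[3,0,0,-0.2,0],[4.6,0,0,-0.2,0],[5.4,0,0,-0.2,0],[5.4,0,0,-0.2,0],[5.4,0,0,-0.2,0]]])

```text
t: 6.5
tool_pos: [0.6227, 0.1024, 0.0528]
tool_rot: [3.142, -0.008, -0.001]
contact_force: [0.0, -0.4, -0.5]
opening: 0.054
grip_force: 0.0
```

servo_tool(increments=[[[5.4,0,0,-2,0],[5.4,0,0,-5,0],[5.4,0,0,-9,0],[5.4,0,0,-13,0],[5.4,0,0,-15,0]]])

```text
t: 7.0
tool_pos: [0.6247, 0.1025, 0.2079]
tool_rot: [-3.141, 0.008, -0.009]
contact_force: [0.7, 0.1, 0.9]
opening: 0.0542
grip_force: 0.0
```

servo_tool(increments=[[[8.54,-2.4,-4,0,0],[8.54,-4.9,-8,0,0],[8.54,-7.3,-12,0,0],[8.54,-9.8,-16,0,0],[8.54,-12.2,-20,0,0]]])

```text
t: 7.5
tool_pos: [0.5007, 0.3043, 0.2032]
tool_rot: [-3.141, 0.008, -0.0]
contact_force: [0.3, 1.3, -0.4]
opening: 0.0854
grip_force: 0.0
```

servo_tool(increments=[[[8.54,-2.4,-4,0,0],[8.54,-4.8,-7.7,0,0],[8.54,-4.8,-7.7,0,0]]])

```text
t: 7.8
tool_pos: [0.4514, 0.3838, 0.2031]
tool_rot: [-3.14, -0.002, 0.002]
contact_force: [-0.2, -1.2, 0.6]
opening: 0.0852
grip_force: 0.0
```

```bash
python3 look.py w3 .452,.380,.046,.0255 .452,.380,0,.0255 .624,.103,.099,.011
```

```text
7.8 [0.45139869 0.38382492 0.20306856] [-3.14043503e+00 -1.63074511e-03  1.89490248e-03]
```

View pics/w3.png

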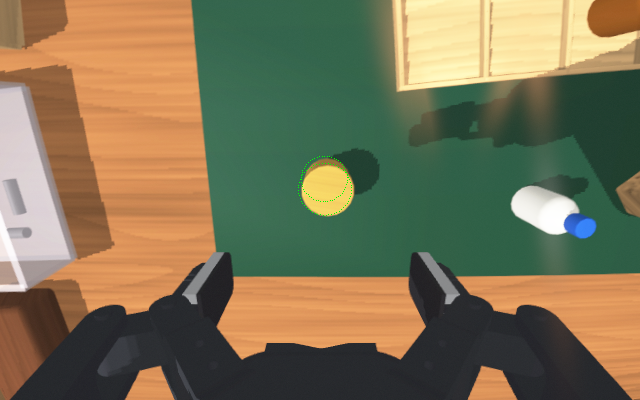

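The tin at (328,190) sits on its prediction. Descending and gripping.

servo_tool(increments=[[[8.54,0,0.1,4,0],[8.54,0,0.1,8,0],[8.54,0,0.1,12,0],[8.54,0,0.1,15.5,0],[8.54,0,0.1,16.9,0]]])

```text
t: 8.35
tool_pos: [0.4525, 0.3765, 0.0298]
tool_rot: [3.137, -0.01, -0.009]
contact_force: [-0.4, -0.3, -0.8]
opening: 0.0854
grip_force: 0.0
```

servo_tool(increments=[[[4,0,0,0,0],[4,0,0,0,0],[4,0,0,0,0],[4,0,0,0,0],[4,0,0,0,0]]])

```text
t: 8.85
tool_pos: [0.4562, 0.3803, 0.0371]
tool_rot: [-3.139, 0.008, -0.007]
contact_force: [0.9, -1.2, 6.7]
opening: 0.0496
grip_force: 31.8
```

servo_tool(increments=[[[4,0,0,0,0],[4,0,0,-1,0],[4,0,0,-3,0],[4,0,0,-3,0]]])

```text
t: 9.25
tool_pos: [0.4558, 0.3804, 0.0673]
tool_rot: [-3.139, 0.008, -0.007]
contact_force: [0.6, 0.7, -1.0]
opening: 0.0495
grip_force: 31.6
```

servo_tool(increments=[[[4,0,0,-4,0],[4,2.5,2,-7,0],[4,6.3,4.8,-7,0],[4,10.2,7.6,-7,0],[4,13,9.6,-7,0]]])

```text
t: 9.75
tool_pos: [0.5854, 0.2809, 0.1341]
tool_rot: [3.141, -0.009, 0.001]
contact_force: [-1.2, 0.2, -1.3]
opening: 0.0495
grip_force: 32.0
```

servo_tool(increments=[[[4,1.6,1.3,2,0],[4,1.6,1.3,5,0],[4,1.6,1.3,7.5,0],[4,1.6,1.3,8.5,0],[4,1.6,1.3,8.5,0]]])

```text
t: 10.25
tool_pos: [0.5978, 0.269, 0.0465]
tool_rot: [3.14, -0.007, -0.008]
contact_force: [-0.6, 0.1, -1.1]
opening: 0.0496
grip_force: 32.0
```

servo_tool(increments=[[[4,0,0,0.3,0],[4,0,0,0.6,0],[4,0,0,0.8,0],[4,0,0,0.8,0]]])

```text
t: 10.65
tool_pos: [0.6001, 0.2697, 0.0419]
tool_rot: [-3.141, 0.008, -0.001]
contact_force: [0.0, -0.8, -1.6]
opening: 0.0498
grip_force: 32.1
```

servo_tool(increments=[[[4,0,0,0.2,0],[4,0,0,0.2,0],[4,0,0,0.2,0]]])

```text
t: 10.95
tool_pos: [0.6003, 0.2698, 0.0411]
tool_rot: [-3.141, 0.007, -0.001]
contact_force: [-3.2, -1.7, 5.6]
opening: 0.0498
grip_force: 32.5
```

servo_tool(increments=[[[5.6,0,0,0,0],[6.2,0,0,0,0],[6.2,0,0,0,0],[6.2,0,0,-2,0],[6.2,0,0,-6,0]]])

```text
t: 11.45
tool_pos: [0.5968, 0.2685, 0.0952]
tool_rot: [3.139, -0.008, -0.014]
contact_force: [-1.4, -0.1, 0.2]
opening: 0.0618
grip_force: 0.0
```

servo_tool(increments=[[[6.2,0,0,-5,0],[8.54,0,0,-9.5,0],[8.54,-3.5,2.5,-9.5,0],[8.54,-7,5,-9.5,0],[8.54,-10.5,7.5,-9.5,0]]])

```text
t: 11.95
tool_pos: [0.4935, 0.1944, 0.1947]
tool_rot: [-3.141, 0.007, -0.001]
contact_force: [-0.8, -0.7, 0.8]
opening: 0.0853
grip_force: 0.0
```

servo_tool(increments=[[[8.54,-3.5,2.5,0,0],[8.54,-6.5,4.6,0,0],[8.54,-6.5,4.6,0,0]]])

```text
t: 12.25
tool_pos: [0.4261, 0.1478, 0.193]
tool_rot: [3.141, -0.01, -0.003]
contact_force: [0.0, 0.1, 0.7]
opening: 0.0857
grip_force: 0.0
```

```bash
python3 look.py w4 .430,.149,.085,.009 .430,.149,.05,.02 .430,.149,0,.02 .6,.27,.05,.0255
python3 - <<'E'
import cv2;c=cv2.imread('pics/w4.png');print(c.shape)
E
```

```text
12.25 [0.42605724 0.14784538 0.19303276] [ 3.14089967e+00 -1.00534552e-02 -2.51475026e-03]
(400, 640, 3)
```

View pics/w4.png

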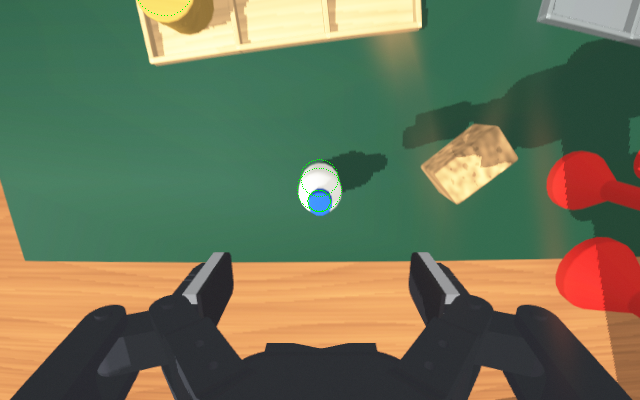

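The white bottle at (320,190) fits its prediction. Descending and gripping.

servo_tool(increments=[[[8.54,0.2,0,4,0],[8.54,0.2,0,8,0],[8.54,0.2,0,12,0],[8.54,0.2,0,14.4,0],[8.54,0.2,0,15.2,0]]])

```text
t: 12.8
tool_pos: [0.4298, 0.1494, 0.0392]
tool_rot: [3.141, -0.007, -0.009]
contact_force: [-0.0, -0.2, 0.3]
opening: 0.0857
grip_force: 0.0
```

servo_tool(increments=[[[3,0,0,0,0],[3,0,0,0,0],[3,0,0,0,0],[3,0,0,0,0],[3,0,0,0,0]]])

```text
t: 13.3
tool_pos: [0.433, 0.1496, 0.0445]
tool_rot: [-3.141, 0.008, -0.006]
contact_force: [-1.0, -0.8, 6.6]
opening: 0.039
grip_force: 30.5
```

servo_tool(increments=[[[3,0,0,0,0],[3,0,0,-1,0],[3,0,0,-3,0],[3,0,0,-3,0]]])

```text
t: 13.7
tool_pos: [0.4332, 0.1498, 0.0752]
tool_rot: [-3.14, 0.008, -0.009]
contact_force: [0.0, 0.7, -0.7]
opening: 0.0386
grip_force: 30.6
```

servo_tool(increments=[[[3,0,0,-4,0],[3,0,0,-8,0],[3,2.5,3.2,-9.5,0],[3,5.3,6.9,-9.5,0],[3,8.1,10.5,-9.5,0]]])

```text
t: 14.2
tool_pos: [0.5127, 0.0429, 0.1681]
tool_rot: [-3.142, 0.006, -0.004]
contact_force: [0.8, 0.2, -0.9]
opening: 0.0388
grip_force: 30.8
```

servo_tool(increments=[[[3,2.8,3.6,0,0],[3,5.6,7.2,0,0],[3,8.4,10.9,0,0],[3,11,14.4,0,0],[3,12,15.6,0,0]]])

```text
t: 14.7
tool_pos: [0.6322, -0.1159, 0.1664]
tool_rot: [3.141, -0.012, -0.0]
contact_force: [0.4, 1.0, -0.9]
opening: 0.0387
grip_force: 30.8
```

servo_tool(increments=[[[3,0,0,3,0],[3,0,0,7,0],[3,0,0,10,0],[3,0,0,11.3,0],[3,0,0,11.3,0]]])

```text
t: 15.2
tool_pos: [0.6291, -0.1117, 0.0517]
tool_rot: [-3.14, 0.007, 0.007]
contact_force: [-0.1, -0.2, 0.2]
opening: 0.0386
grip_force: 30.8
```

servo_tool(increments=[[[3,0,0,0.2,0],[3,0,0,0.3,0],[3,0,0,0.3,0]]])

```text
t: 15.5
tool_pos: [0.632, -0.1128, 0.0531]
tool_rot: [3.141, -0.008, 0.004]
contact_force: [0.0, -0.6, -1.2]
opening: 0.0386
grip_force: 30.8
```

servo_tool(increments=[[[3,0,0,0.2,0],[3,0,0,0.4,0],[3,0,0,0.4,0],[3,0,0,0.4,0]]])

```text
t: 15.9
tool_pos: [0.6316, -0.1128, 0.0485]
tool_rot: [3.141, -0.008, 0.002]
contact_force: [-1.6, 0.7, 4.9]
opening: 0.039
grip_force: 31.4
```

servo_tool(increments=[[[3,0,0,0.1,0],[3,0,0,0.1,0],[3,0,0,0.1,0]]])

```text
t: 16.2
tool_pos: [0.6318, -0.1128, 0.0485]
tool_rot: [3.141, -0.008, 0.002]
contact_force: [-4.3, 1.0, 10.1]
opening: 0.0386
grip_force: 31.7
```

Seated at z = 0.0485, as expected. Releasing and going to the cork block.

servo_tool(increments=[[[4.4,0,0,-0.1,0],[5.2,0,0,-0.1,0],[5.2,0,0,-0.1,0],[5.2,0,0,-2,0],[5.2,0,0,-6,0]]])

```text
t: 16.7
tool_pos: [0.6275, -0.1117, 0.1016]
tool_rot: [-3.139, 0.008, 0.015]
contact_force: [0.2, 0.2, -0.8]
opening: 0.0522
grip_force: 0.0
```

servo_tool(increments=[[[5.2,0,0,-5,0],[8.54,0,0,-9.5,0],[8.54,-3.8,-2.5,-9.5,0],[8.54,-7.6,-5,-9.5,0],[8.54,-11.4,-7.4,-9.5,0]]])

```text
t: 17.2
tool_pos: [0.5161, -0.0374, 0.2012]
tool_rot: [-3.141, 0.009, -0.0]
contact_force: [-0.4, -0.3, 0.5]
opening: 0.0853
grip_force: 0.0
```

servo_tool(increments=[[[8.54,-3.5,-2.4,0,8],[8.54,-6.6,-4.4,0,16],[8.54,-6.6,-4.4,0,24],[8.54,-6.6,-4.4,0,32],[8.54,-6.6,-4.4,0,40]]])

```text
t: 17.7
tool_pos: [0.451, 0.0066, 0.2009]
tool_rot: [2.947, -1.089, -0.0]
contact_force: [-0.7, 0.7, -0.9]
opening: 0.0854
grip_force: 0.0
```

```bash
python3 look.py w5
python3 - <<'E'
import cv2
c=cv2.imread('pics/w5.png')[90:270,200:440]
cv2.imwrite('pics/w5c.png',cv2.resize(c,None,fx=3.3,fy=3.3,interpolation=cv2.INTER_CUBIC)[:,:792])
E
```

```text
17.7 [0.45102718 0.00657329 0.20094747] [ 2.94661113e+00 -1.08942361e+00 -6.85928238e-05]
```

View pics/w5c.png

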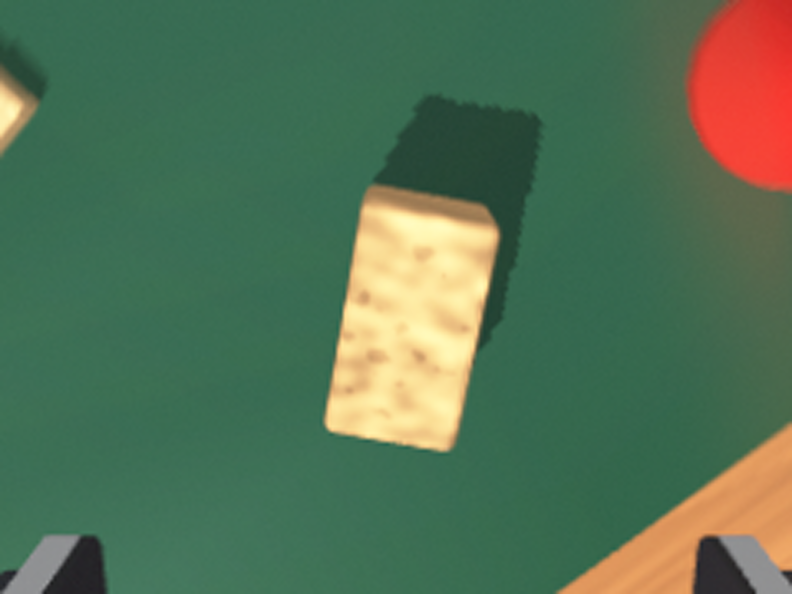

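The enlarged wrist view shows the cork's top face, with crop corners (366,203), (497,236), (453,450) and (327,430). It is turned a few degrees from the tool.

Run:
```python
from h import *
np.set_printoptions(precision=4,suppress=True)
l=np.load('last.npz');o={'tool_pos':l['pos'],'tool_rot':l['rot']}
d=ctrl.get_image('wrist')
p=[(x/3.3+200,y/3.3+90) for x,y in((366,205),(497,236),(453,450),(327,430))]
c=ray(d,p,.046,o)
Rt=R.from_rotvec(o['tool_rot']).as_matrix()
t=(c-o['tool_pos'])@Rt
print(c.mean(0),t[:,:2],t.mean(0)[:2],[np.linalg.norm(c[i]-c[i-1]) for i in range(4)])
for a,b in((3,0),(2,1)): e=t[b]-t[a];print(np.degrees(np.arctan2(e[1],e[0])))
for a,b in((0,1),(3,2)): e=t[b]-t[a];print(np.degrees(np.arctan2(e[1],e[0])))
print(ctrl.get_obs()['tool_pos'],Rt)
```

```text
[0.4489 0.0043 0.046 ] [[ 0.0368 -0.0093]
 [ 0.0282  0.0273]
 [-0.0359  0.016 ]
 [-0.0296 -0.0215]] [-0.0001  0.0031] [np.float64(0.06754933452325645), np.float64(0.03762238207215156), np.float64(0.06513320924312507), np.float64(0.03798695507795872)]
10.340563534970983
9.980371282800204
103.24492159612949
99.56960603045164
[0.4512 0.0064 0.2009] [[ 0.7595 -0.6505 -0.0001]
 [-0.6505 -0.7595 -0.    ]
 [-0.      0.0001 -1.    ]]
```

servo_tool(increments=[[[8.54,0,0.3,3,8],[8.54,0,0.3,7,10.3],[8.54,0,0.3,11.5,10.3],[8.54,0,0.3,15.2,10.3],[8.54,0,0.3,16.7,10.3]]])

```text
t: 18.3
tool_pos: [0.4462, 0.0044, 0.0298]
tool_rot: [2.841, -1.337, -0.011]
contact_force: [-0.6, -0.6, 0.1]
opening: 0.0854
grip_force: 0.0
```

servo_tool(increments=[[[3,0,0,0,0],[3,0,0,0,0],[3,0,0,0,0],[3,0,0,0,0],[3,0,0,0,0]]])

```text
t: 18.8
tool_pos: [0.4512, 0.0037, 0.0362]
tool_rot: [-2.84, 1.341, -0.006]
contact_force: [0.8, -0.0, 4.6]
opening: 0.0395
grip_force: 32.2
```

servo_tool(increments=[[[3,0,0,0,0],[3,0,0,-1,0],[3,0,0,-3,0],[3,0,0,-3,0]]])

```text
t: 19.2
tool_pos: [0.4515, 0.0037, 0.067]
tool_rot: [-2.839, 1.341, -0.008]
contact_force: [0.9, -0.1, -0.7]
opening: 0.0396
grip_force: 31.6
```

servo_tool(increments=[[[3,0,0,-4,-4],[3,0,0,-8,-12],[3,0,0,-9.5,-20],[3,0,0,-9.5,-28],[3,0,0,-9.5,-36]]])

```text
t: 19.7
tool_pos: [0.4497, 0.004, 0.1597]
tool_rot: [3.117, -0.39, 0.002]
contact_force: [0.8, -0.2, -0.6]
opening: 0.0396
grip_force: 31.6
```

servo_tool(increments=[[[3,0,0,0,-8],[3,0,0,0,-16],[3,0,0,0,-21.9],[3,0,0,0,-21.9]]])

```text
t: 20.1
tool_pos: [0.4491, 0.004, 0.1585]
tool_rot: [-3.135, -0.2, 0.002]
contact_force: [-0.1, 0.0, -0.6]
opening: 0.0399
grip_force: 31.6
```

servo_tool(increments=[[[3,3.5,-3.1,0,0],[3,7,-6.2,0,0],[3,10.6,-9.3,0,0],[3,14.2,-12.4,0,0],[3,17,-14.9,0,0]]])

```text
t: 20.6
tool_pos: [0.6003, 0.1754, 0.1585]
tool_rot: [-3.135, -0.198, 0.001]
contact_force: [0.4, -0.6, 1.1]
opening: 0.0399
grip_force: 31.6
```

servo_tool(increments=[[[3,1.5,-1.3,0,0],[3,1.5,-1.3,3,0],[3,1.5,-1.3,7,0],[3,1.5,-1.3,10.3,0],[3,1.5,-1.3,10.8,0]]])

```text
t: 21.1
tool_pos: [0.6081, 0.1875, 0.045]
tool_rot: [3.134, 0.197, -0.017]
contact_force: [-0.5, -0.5, -0.8]
opening: 0.0395
grip_force: 31.6
```

servo_tool(increments=[[[3,0,0,0.2,0],[3,0,0,0.4,0],[3,0,0,0.6,0],[3,0,0,0.6,0]]])

```text
t: 21.5
tool_pos: [0.6135, 0.1883, 0.047]
tool_rot: [-3.135, -0.2, -0.004]
contact_force: [-0.8, 0.4, -1.1]
opening: 0.0392
grip_force: 31.6
```

servo_tool(increments=[[[3,0,0,0.2,0],[3,0,0,0.4,0],[3,0,0,0.4,0],[3,0,0,0.4,0]]])

```text
t: 21.9
tool_pos: [0.6123, 0.1882, 0.0412]
tool_rot: [3.135, 0.2, -0.0]
contact_force: [0.1, 0.3, -0.4]
opening: 0.0393
grip_force: 31.6
```

servo_tool(increments=[[[3,0,0,0.2,0],[3,0,0,0.2,0],[3,0,0,0.2,0]]])

```text
t: 22.2
tool_pos: [0.6129, 0.1883, 0.0403]
tool_rot: [-3.135, -0.201, -0.001]
contact_force: [-1.9, -0.2, 5.6]
opening: 0.0398
grip_force: 32.2
```

The cork is seated at z = 0.040. Releasing, then the funnel.

servo_tool(increments=[[[4.6,0,0,-0.1,0],[5.2,0,0,-0.1,0],[5.2,0,0,-0.1,0],[5.2,0,0,-2,0],[5.2,0,0,-6,0]]])

```text
t: 22.7
tool_pos: [0.6091, 0.1875, 0.095]
tool_rot: [3.134, 0.2, -0.015]
contact_force: [0.3, -0.1, 0.4]
opening: 0.0518
grip_force: 0.0
```

servo_tool(increments=[[[5.2,0,0,-5,0],[5.2,0,0,-10,0],[5.2,-2.5,3.4,-11,0],[5.2,-5.3,7.2,-11,0],[5.2,-8.1,11,-11,0]]])

```text
t: 23.2
tool_pos: [0.5457, 0.0679, 0.2102]
tool_rot: [3.135, 0.203, 0.003]
contact_force: [-0.2, -0.8, 0.1]
opening: 0.0519
grip_force: 0.0
```

servo_tool(increments=[[[5.2,-2.8,3.7,0,2],[5.2,-5.6,7.5,0,5],[5.2,-8.4,11.3,0,7.3],[5.2,-11.2,15.1,0,7.3],[5.2,-13.5,18.3,0,7.3]]])

```text
t: 23.7
tool_pos: [0.4341, -0.1315, 0.2091]
tool_rot: [3.141, -0.0, 0.0]
contact_force: [0.7, 0.7, 0.4]
opening: 0.0516
grip_force: 0.0
```

```bash
sleep 0; python3 look.py w6 .436,-.130,.095,.009 .436,-.130,.005,.032
```

```text
23.7 [ 0.43408452 -0.13146167  0.20913517] [ 3.14112341e+00 -4.00996579e-04  3.17095685e-04]
```

View pics/w6.png

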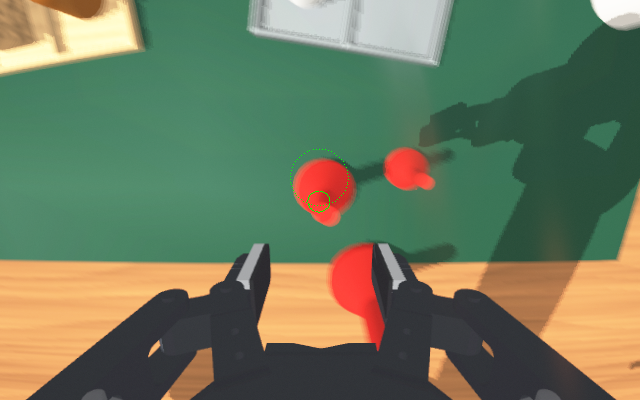

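The picture is motion-blurred because the arm was still moving, so I'll settle and look again.

servo_tool(increments=[[[5.2,0,0,0,0],[5.2,0,0,0,0],[5.2,0,0,0,0]]])

```text
t: 24.05
tool_pos: [0.4359, -0.1291, 0.2092]
tool_rot: [-3.141, -0.003, 0.0]
contact_force: [0.2, 0.2, -0.9]
opening: 0.0518
grip_force: 0.0
```

```bash
python3 look.py w7 .436,-.130,.095,.009 .436,-.130,.005,.032; python3 -c "
import cv2
c=cv2.imread('pics/w7.png')[120:270,230:470];cv2.imwrite('pics/w7c.png',cv2.resize(c,None,fx=3,fy=3))"
```

```text
24.05 [ 0.43587364 -0.12907627  0.20917   ] [-3.14121537e+00 -2.83758779e-03  1.91607359e-04]
```

View pics/w7c.png

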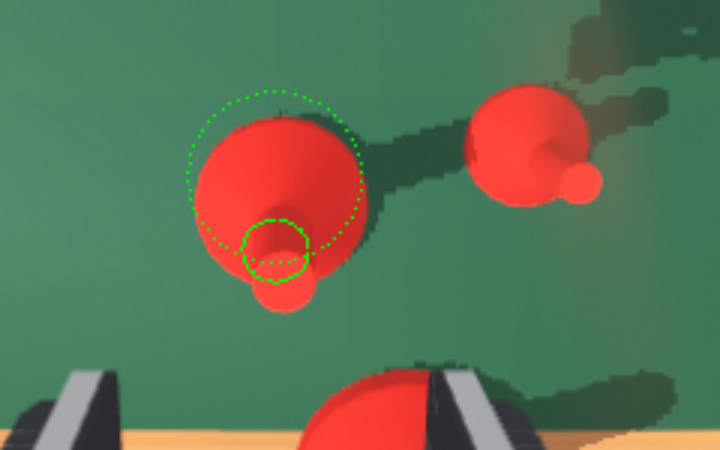

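The funnel is 8 mm nearer the base than predicted: its mouth is at crop (281,201) and its spout top at (284,282), and both give the same shift. The corrected position is about (0.428, -0.132). The small look-alike at crop (528,145) stays clear.

servo_tool(increments=[[[5.2,-0.8,0.2,0,0],[5.2,-0.8,0.2,4,0],[5.2,-0.8,0.2,8,0],[5.2,-0.8,0.2,11.5,0],[5.2,-0.8,0.2,13.6,0]]])

```text
t: 24.6
tool_pos: [0.4256, -0.1305, 0.0702]
tool_rot: [-3.14, -0.003, 0.006]
contact_force: [-0.5, -0.5, -0.6]
opening: 0.0517
grip_force: 0.0
```

servo_tool(increments=[[[1,0,0,0,0],[1,0,0,0,0],[1,0,0,0,0],[1,0,0,0,0],[1,0,0,0,0]]], newtons=20)

```text
t: 25.1
tool_pos: [0.4283, -0.1323, 0.0746]
tool_rot: [3.14, 0.001, 0.003]
contact_force: [0.9, -0.3, -0.5]
opening: 0.0185
grip_force: 22.3
```

servo_tool(increments=[[[1,0,0,0,0],[1,0,0,-1,0],[1,0,0,-3,0],[1,0,0,-3,0]]])

```text
t: 25.5
tool_pos: [0.4294, -0.1329, 0.1065]
tool_rot: [3.139, 0.0, 0.008]
contact_force: [0.6, 0.1, 0.1]
opening: 0.0182
grip_force: 22.3
```

servo_tool(increments=[[[1,0,0,-4,0],[1,0,0,-8,0],[1,4,1.5,-8,0],[1,8.5,3.1,-8,0],[1,13,4.7,-8,0]]])

```text
t: 26.0
tool_pos: [0.5591, -0.1794, 0.184]
tool_rot: [3.141, 0.0, 0.003]
contact_force: [-0.2, -0.6, 0.8]
opening: 0.0187
grip_force: 22.3
```

servo_tool(increments=[[[1,4,1.4,0,0],[1,6.1,2.1,0,0],[1,6.1,2.1,3,0],[1,6.1,2.1,7,0],[1,6.1,2.1,9.5,0]]])

```text
t: 26.5
tool_pos: [0.6171, -0.1992, 0.0844]
tool_rot: [-3.14, -0.0, 0.006]
contact_force: [-1.0, -0.3, -0.5]
opening: 0.0183
grip_force: 22.3
```

servo_tool(increments=[[[1,0,0,0.2,0],[1,0,0,0.4,0],[1,0,0,0.6,0],[1,0,0,0.6,0]]])

```text
t: 26.9
tool_pos: [0.6197, -0.2004, 0.0844]
tool_rot: [3.14, 0.0, 0.005]
contact_force: [-0.5, 0.5, -1.0]
opening: 0.0181
grip_force: 22.3
```

servo_tool(increments=[[[1,0,0,0.2,0],[1,0,0,0.4,0],[1,0,0,0.6,0],[1,0,0,0.6,0]]])

```text
t: 27.3
tool_pos: [0.6192, -0.2001, 0.0785]
tool_rot: [3.141, 0.001, 0.002]
contact_force: [-2.5, 1.7, 8.8]
opening: 0.0186
grip_force: 23.1
```

servo_tool(increments=[[[1,0,0,0.1,0],[1,0,0,0.1,0],[1,0,0,0.1,0]]])

```text
t: 27.6
tool_pos: [0.6193, -0.2002, 0.0785]
tool_rot: [3.141, 0.001, 0.002]
contact_force: [-4.8, 1.6, 11.9]
opening: 0.0182
grip_force: 23.5
```

Seated. Releasing, rising and backing off toward the base for a check.

servo_tool(increments=[[[2.4,0,0,-0.1,0],[3.4,0,0,-0.1,0],[3.4,0,0,-0.1,0],[3.4,0,0,-3,0],[3.4,0,0,-7,0]]])

```text
t: 28.1
tool_pos: [0.6162, -0.1988, 0.1418]
tool_rot: [-3.138, -0.0, 0.011]
contact_force: [0.9, -0.8, 0.6]
opening: 0.0338
grip_force: 0.0
```

servo_tool(increments=[[[3.4,0,0,-5,0],[3.4,0,0,-10,0],[3.4,0,0,-14,0],[3.4,0,0,-14,0],[3.4,0,0,-14,0]]])

```text
t: 28.6
tool_pos: [0.619, -0.2001, 0.2866]
tool_rot: [3.141, 0.0, 0.004]
contact_force: [-0.7, 0.1, -1.0]
opening: 0.034
grip_force: 0.0
```

Run:
```python
from station import ctrl
import cv2
d=ctrl.get_image('scene')['img'][:,:,::-1]
cv2.imwrite('pics/end.png',cv2.resize(d[150:310,150:490],(790,372),interpolation=cv2.INTER_CUBIC))
cv2.imwrite('pics/end2.png',ctrl.get_image('side')['img'][:,:,::-1])
```

```text
(no output)
```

View pics/end.png

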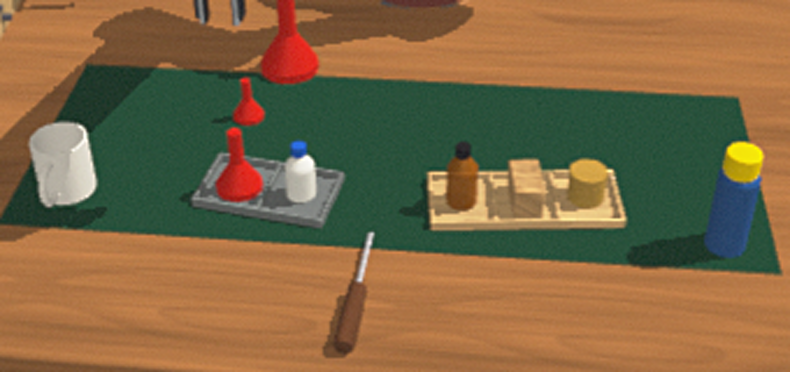

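View pics/end2.png

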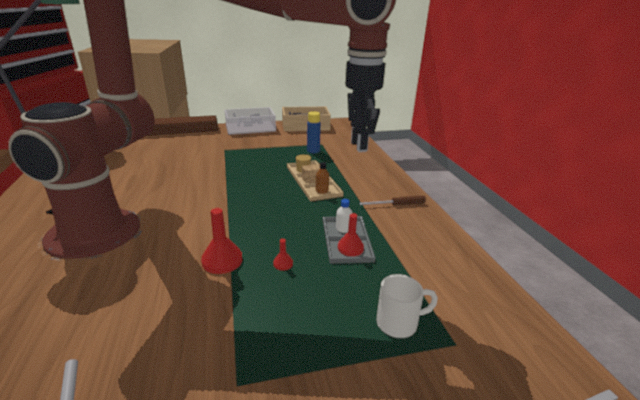

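All five things stand upright in their compartments: funnel at crop (238,180), white bottle (300,175), oil bottle (462,180), cork (527,190) and tin (588,185). The mug, can and screwdriver haven't moved, and the arm is clear.

```bash
python3 -c "
from station import ctrl
print(ctrl.finish_job())"
```

```text
the job is handed in; nothing more can be done
None
```

Job handed in at about 29 s of robot time: all five things stand upright in their own tray compartments, and the final pictures show the spray can, mug and screwdriver where they started; the hand-in call returned no verdict.

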